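# Sort the parts of stripped handheld radios into their trays

### The arm

A 6-joint arm with a two-finger parallel gripper is mounted at the origin on the work surface. World frame = base frame: x ahead of the robot, y to its left, z up, the work surface at z = 0. Lengths are in mm, angles in rad, forces in N, time in s.
With the tool pointing down it reaches from about 400 to 925 mm from the base axis. Payload 12.5 kg.
Tool frame: the origin (TCP) lies between the finger pads; the fingertips stand 19 mm ahead of it and the grasp point (between the pads) is the TCP (env.tips_ahead is the distance from the TCP to the fingertips, in mm); z points along the fingers, y is the line along which they close (so a half turn about z gives the same grasp; the last joint's range is limited). The gripper opens to 95 mm and grips with 3 to 60 N. Pads are 20 mm wide; open, the fingers measure 119 mm over their backs; the gripper's body (75 mm by 180 mm) begins 59 mm behind the grasp point.
Start: joints at [-1.307, 0.491, 1.559, -0, 1.092, -0.106], TCP at [225.916, -582.758, 233.661] pointing down, gripper open.
Joint ranges: [-3.1, 3.1], [-0.84, 2.19], [0.05, 2.79], [-1.13, 4.28], [0.06, 2.93], [-2.69, 2.69]. Speed limits (rad/s): [2.22, 2.22, 2.79, 3.14, 3.14, 3.14].

### API

Orientations are given as [roll, pitch, yaw] about the fixed x, y, z axes, in that order (R = Rz(yaw) Ry(pitch) Rx(roll)).
In Python, from cell import env gives the robot as it stands.
- The arm moves only by the shell command python3 -m crank 'ROWS'. ROWS is JSON, a list of rows, each a list of 5 numbers: the shift along the tool's x, y, z in mm, then the turn about the tool's z in degrees, then the finger opening in mm, from 0 to 95.1. In form: [[dx, dy, dz, yaw, grip], ...]. A call has 1 to 10 rows; each row is the pose to reach, as a shift and turn from the pose commanded when the call began, along the tool's axes at that moment; what a row does not reach only later rows make up. A row lasts 1/12 s, in which the tool goes at most 41.7 mm and 7.16 degrees, less where a joint would pass 70% of its speed; a pose out of reach is approached as far as the arm can. A call with a gripper value outside its range is refused whole. The fingers move at their own pace and stop on an object; the grip force is fixed at half the most. Time passes only in rows, so rows that repeat a pose let the fingers close. It gives the time, the measured TCP pose, the force, the opening and the grip force at its end, in the units of the state.
- env.state(): the state, without advancing time (a new reading comes with each control period).
- env.read_camera(name): name is "scene" or "top"; returns a dict with "img" (420x560x3 uint8, blue, green, red), "K" (3x3 intrinsics, pixels), "pose" (4x4, takes a point from camera to world coordinates). Camera axes: x right, y down, z forward; pixel columns grow to the right and rows downward; lengths in mm; the calibration is good to about 2 mm. A picture is of the moment at which its call begins. There is no depth.
- env.job_done(): hands the job in; it is judged then, once.
The state is a dict: "t": time; "joints": joint angles; "qvel": joint speeds; "tau": joint torques, N m; "eef_pos": TCP position; "tcp_rot": TCP orientation; "ft_force": force on the tool from outside, world axes, zero at the start; "moment": the same for the moment, N m; "opening": opening from 0.0 (shut) to 1.0 (fully open); "grip_force": force on a finger pad.
Only numpy, scipy, OpenCV 4.12 (cv2) and the standard library are available. Lean on these libraries where they do the work, as an engineer would, in place of code of your own. Each camera call takes 0.05 s, during which the arm holds its last target. There are 200 camera calls.

### The job

Sort the five radio parts lying loose on the bench mat: both battery packs go into the wide rectangular tray, both round speakers into the round dish, and the antenna into the narrow tray. Every part must end lying flat on the floor of its tray, the same way up as it lies now, beside and not on top of its neighbour; set each one down gently instead of dropping or throwing it. Leave the yellow multimeter and the standing radio where they are.

Things in the scene. Friction and masses are not known exactly. Their poses are not given: they have to be found in the camera images.
- large_pack: Large battery pack: black box 72 x 48 x 24 mm (its x, y, z) lying flat, three small brass contacts on top near its +x end. The origin is the centre of the underside, z up. About 160 g.
- small_pack: Small battery pack: black box 56 x 36 x 24 mm (its x, y, z) lying flat, three small brass contacts on top near its +x end. The origin is the centre of the underside, z up. About 100 g.
- large_speaker: Large loudspeaker: upright steel cylinder (its axis vertical), 50 mm diameter, 20 mm high, black cone with a bright dome on top. The origin is the centre of the underside, z up. About 70 g.
- small_speaker: Small loudspeaker: upright steel cylinder (its axis vertical), 36 mm diameter, 20 mm high, black cone with a bright dome on top. The origin is the centre of the underside, z up. About 40 g.
- antenna: Stub antenna lying flat along its x: 95 mm long in all; a black rubber bar 78 x 20 x 16 mm (x, y, z) from x = -47.5 to 30.5 mm, then a 12 mm thick round brass connector up to x = 47.5 mm. The origin is at mid length, level with the underside of the bar, z up. About 40 g.
- battery_tray: Wide rectangular white tray, fixed to the bench, outside 186 x 80 mm (its x, y), inside 180 x 74 mm; floor 3 mm and rim 9 mm above the bench. The origin is the centre of its underside. The two packs fit end to end along its x with their long sides along x.
- antenna_tray: Narrow rectangular white tray, fixed to the bench, outside 136 x 56 mm (its x, y), inside 130 x 50 mm; floor 3 mm and rim 9 mm above the bench. The origin is the centre of its underside. The antenna lies along its x.
- speaker_dish: Round white dish, fixed to the bench, outside diameter 132 mm, inside 124 mm; floor 3 mm and rim 9 mm above the bench. The origin is the centre of its underside. The two speakers fit side by side, each about 28 mm from the centre.
- multimeter: Bystander, to be left alone: yellow multimeter lying flat beside the work, 175 x 85 x 36 mm (its x, y, z), dial knob to 43 mm. Loose. The origin is the centre of the underside, z up. 
- radio: Bystander, to be left alone: black handheld radio standing upright beside the work, 38 x 60 x 115 mm (its x, y, z), its antenna reaching 190 mm. Loose. The origin is the centre of the underside, z up. 

How it is judged:
By the outcome, as a careful person would: the job done as asked, in the order asked, and still so for the second after the job is handed in, with the robot touching nothing.
It also fails if it takes over 96 s, if anything falls off the work surface, if the arm or the gripper's body presses on something with over 40 N, if the wrist force passes 120 N, or if a joint passes its speed limit or range.

## Working session

There is one attempt and no reset: what is moved stays moved. The work goes in short steps, Python scripts to look and compute and a shell command to move; the robot and the scene stay as the last step left them, time stands still between calls to the robot, and variables do not carry over. Pictures are saved under pics/ and viewed, at most 14 in all, crops included, and the job is handed in when it is done.

```bash
mkdir -p pics; ls; python3 - <<'E'
from cell import env
import cv2,numpy as np
for n in("scene","top"):
    c=env.read_camera(n); cv2.imwrite(f"pics/{n}0.png",c["img"]); np.savez(f"pics/{n}0.npz",**c)
    print(n,np.round(c["K"],1).tolist(),np.round(c["pose"],3).tolist())
s=env.state();print(s["t"],s["eef_pos"],s["tcp_rot"],env.tips_ahead)
E
```

```text
pics
scene [[388.1, 0.0, 280.1], [0.0, 388.1, 208.9], [0.0, 0.0, 1.0]] [[-0.62, 0.518, -0.59, 1231.526], [0.785, 0.405, -0.469, 530.279], [-0.004, -0.753, -0.658, 824.67], [0.0, 0.0, 0.0, 1.0]]
top [[378.9, 0.0, 281.6], [0.0, 378.9, 208.5], [0.0, 0.0, 1.0]] [[-0.047, -0.976, 0.213, 330.955], [-0.999, 0.045, -0.015, -4.187], [0.005, -0.213, -0.977, 978.504], [0.0, 0.0, 0.0, 1.0]]
0.1 [ 225.84564318 -582.55939944  233.12638198] [-3.14060928e+00 -8.67212796e-05  3.69797069e-01] 19.0
```

View pics/scene0.png

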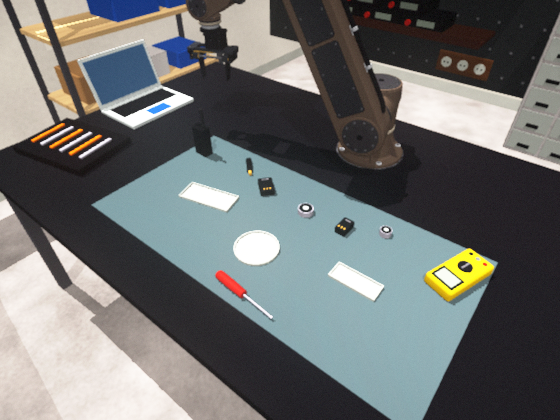

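View pics/top0.png

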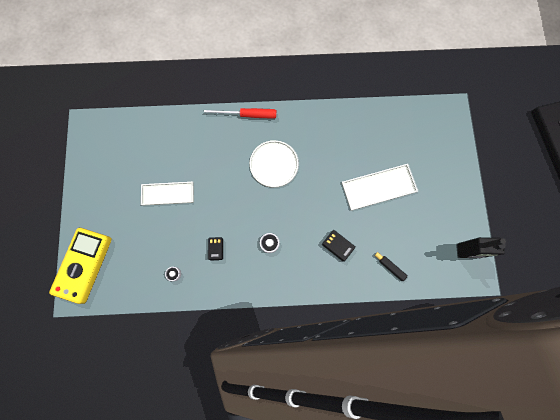

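The scene view has the antenna at (249,166), large pack (265,186), large speaker (306,210), small pack (344,226), small speaker (386,231), trays at (209,196) and (356,280), and dish at (257,248). In the top view they are at about (390,265), (338,245), (269,243), (215,248), (172,273), with the battery tray (380,187), antenna tray (167,193) and dish (274,163).

```bash
cat > h.py <<'E'
import numpy as np,cv2
def ray(c,uv):
    d=c["pose"][:3,:3]@np.linalg.inv(c["K"])@np.array([uv[0],uv[1],1.]); return c["pose"][:3,3],d/np.linalg.norm(d)
def plane(c,uv,z):
    o,d=ray(c,uv); return o+d*(z-o[2])/d[2]
def tri(a,ua,b,ub):
    A=np.zeros((3,3));y=np.zeros(3);r=[ray(a,ua),ray(b,ub)]
    for o,d in r: P=np.eye(3)-np.outer(d,d);A+=P;y+=P@o
    p=np.linalg.solve(A,y); return p,np.linalg.norm(np.cross(p-r[0][0],r[0][1]))*2
SEED={"top":dict(ant=(390,265),lp=(338,245),ls=(269,243),sp=(215,248),ss=(172,273),bt=(380,187),at=(167,193),dish=(274,163)),
"scene":dict(ant=(249,166),lp=(265,186),ls=(306,210),sp=(344,226),ss=(386,231),bt=(209,196),at=(356,280),dish=(257,248))}
def masks(img):
    hsv=cv2.cvtColor(img,cv2.COLOR_BGR2HSV);H,S,V=cv2.split(hsv)
    white=((V>175)&(S<45)); dark=(V<75); brass=((H<35)&(S>90)&(V>80)); 
    mat=(H>85)&(H<110)&(S>40)
    return white,dark|brass,~mat
def find(c,name,k,r=None):
    u,v=SEED[name][k]; w,d,nm=masks(c["img"])
    m={"a":d,"l":d,"s":d}[k[0]] if k in("ant","lp","sp") else (w if k in("bt","at","dish") else nm|w)
    r=r or (50 if k in("bt","at","dish") else 26 if name=="top" else 17)
    z=np.zeros(m.shape,np.uint8); z[v-r:v+r+1,u-r:u+r+1]=m[v-r:v+r+1,u-r:u+r+1]
    cs,_=cv2.findContours(z,cv2.RETR_EXTERNAL,cv2.CHAIN_APPROX_NONE)
    cs=[q for q in cs if cv2.contourArea(q)>12]
    return min(cs,key=lambda q:abs(cv2.pointPolygonTest(q,(float(u),float(v)),True)) if cv2.pointPolygonTest(q,(float(u),float(v)),False)<0 else -cv2.contourArea(q))
E
python3 - <<'E'
from h import *
T,S=[dict(np.load(f"pics/{n}0.npz")) for n in("top","scene")]
zc=dict(ant=8,lp=12,ls=10,sp=12,ss=10,bt=9,at=9,dish=9)
for c,n in((T,"top"),(S,"scene")): c["o"]=c["img"].copy()
for k in zc:
    p={};
    for c,n in((T,"top"),(S,"scene")):
        q=find(c,n,k); cv2.drawContours(c["o"],[q],-1,(0,0,255),1)
        R=cv2.minAreaRect(cv2.convexHull(q)); p[n]=R[0]
        w=np.array([plane(c,u[0],zc[k])[:2] for u in q],np.float32); W=cv2.minAreaRect(w)
        ctr=plane(c,R[0],zc[k])
        print(k,n,"px",np.round(R[0],1),"rect ctr",np.round(W[0],1),"size",np.round(W[1],1),"ang",round(W[2],1))
    x,g=tri(T,p["top"],S,p["scene"]); print("   tri",np.round(x,1),"gap",round(g,1))
a=cv2.resize(T["o"][130:310,120:440],None,fx=2,fy=2,interpolation=0);b=cv2.resize(S["o"][150:310,170:410],None,fx=2,fy=2,interpolation=0)
b=cv2.copyMakeBorder(b[:240],0,0,0,160,0); cv2.imwrite("pics/m1.png",np.vstack([a,b]))
E
```

```text
ant top px [390.  266.1] rect ctr [ 380.4 -286.3] size [94.7 21.2] ang 45.1
ant scene px [249.1 166.5] rect ctr [ 383.2 -287.6] size [108.6  17.9] ang 46.1
   tri [ 381.  -288.4    4.9] gap 2.2
lp top px [338.  245.5] rect ctr [ 438.4 -158. ] size [71.8 50.7] ang 48.1
lp scene px [266.2 186.5] rect ctr [ 441.2 -158.1] size [92.4 48.6] ang 47.5
   tri [ 438.9 -159.     9.9] gap 1.5
ls top px [269. 243.] rect ctr [454.1  18.4] size [135.3 133.9] ang 87.4
ls scene px [305.  209.5] rect ctr [454.   14.2] size [72.9 51.6] ang 36.4
   tri [454.2  16.3  10.3] gap 4.1
sp top px [215. 248.] rect ctr [446.2 156.2] size [35.8 56.2] ang 89.2
sp scene px [344.3 226.8] rect ctr [447.9 154.7] size [42.  69.6] ang 89.6
   tri [447.  155.4  11.4] gap 1.8
ss top px [172. 273.] rect ctr [389.7 266. ] size [138.6 129.4] ang 87.3
ss scene px [385.5 231.5] rect ctr [387.8 261.4] size [58.9 38.3] ang 26.0
   tri [389.2 263.4  12.1] gap 2.6
bt top px [380.  197.5] rect ctr [ 555.1 -276.7] size [267.2 214.9] ang 82.5
bt scene px [207.7 196.5] rect ctr [ 598.4 -282.2] size [ 98.9 193.6] ang 13.2
   tri [ 573.5 -296.8  -20.8] gap 20.8
at top px [167.  192.7] rect ctr [599.2 281.8] size [ 58.  137.6] ang 0.5
at scene px [354.9 280.6] rect ctr [603.4 280.8] size [ 68.3 140.8] ang 0.6
   tri [600.6 282.    4.8] gap 1.9
dish top px [285.5 176.5] rect ctr [631.3 -33.5] size [206.9 203.2] ang 87.4
dish scene px [248.2 250.3] rect ctr [677.6 -21.3] size [265.9 174.9] ang 30.1
   tri [653.4 -42.5 -51.5] gap 18.7
```

View pics/m1.png

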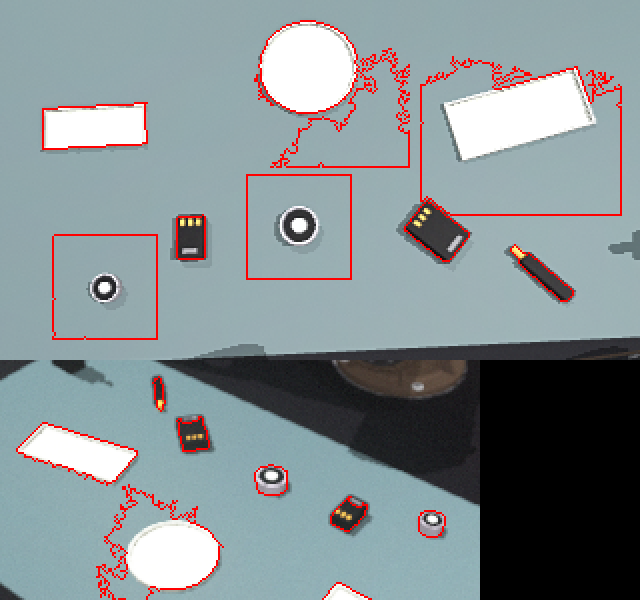

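Packs, antenna and antenna tray are outlined cleanly. The masks leaked onto the mat for the speakers, dish and battery tray, so I'll redo those with tighter thresholds: dark cone ring for the speakers, brighter white for the trays.

```bash
python3 - <<'E'
from h import *
T,S=[dict(np.load(f"pics/{n}0.npz")) for n in("top","scene")]
for k,zz in dict(ls=20,ss=20,bt=9,dish=9,at=9).items():
    p={}
    for c,n in((T,"top"),(S,"scene")):
        u,v=SEED[n][k]; g=c["img"].min(2)
        m=(c["img"].max(2)<75) if k in("ls","ss") else g>190
        r=14 if k in("ls","ss") else 50
        z=np.zeros(g.shape,np.uint8); z[v-r:v+r+1,u-r:u+r+1]=m[v-r:v+r+1,u-r:u+r+1]
        q=max(cv2.findContours(z,0,cv2.CHAIN_APPROX_NONE)[0],key=lambda q:cv2.contourArea(cv2.convexHull(q)))
        W=cv2.minAreaRect(np.array([plane(c,e[0],zz)[:2] for e in q],np.float32)); M=cv2.moments(cv2.convexHull(q));p[n]=(M["m10"]/M["m00"],M["m01"]/M["m00"])
        print(k,n,np.round(p[n],1),"mom ctr",np.round(plane(c,p[n],zz),1),"rect",np.round(W[0],1),np.round(W[1],1),round(W[2],1))
    x,e=tri(T,p["top"],S,p["scene"]);print("  tri",np.round(x,1),round(e,1))
E
```

```text
ls top [269.3 242.2] mom ctr [453.7  16.9  20. ] rect [454.5  16.5] [37.9 37.7] 42.6
ls scene [305.4 207.8] mom ctr [456.8  16.7  20. ] rect [457.4  17.6] [28.9 34.7] 38.0
  tri [454.5  16.2  18. ] 1.8
ss top [172.  273.5] mom ctr [387.  262.4  20. ] rect [386.9 262.4] [27.4 24.9] 0.7
ss scene [382.9 229.3] mom ctr [394.5 254.5  20. ] rect [393.9 253.3] [17.1  5.2] 36.8
  tri [389.5 258.   18.6] 10.4
bt top [379.3 186.3] mom ctr [ 590.8 -280.5    9. ] rect [ 591.4 -281.2] [ 81.1 186.8] 13.3
bt scene [208.8 195.7] mom ctr [ 594.1 -279.     9. ] rect [ 593.6 -282.5] [ 86.1 188.5] 13.4
  tri [ 591.7 -281.6    6.1] 0.6
dish top [273.6 163.1] mom ctr [668.2  -2.8   9. ] rect [669.1  -3.2] [130.2 131.3] 61.4
dish scene [255.9 247. ] mom ctr [674.   -2.1   9. ] rect [671.5  -4.5] [133.8 132.8] 18.2
  tri [670.5  -3.8   4.6] 2.5
at top [166.5 192.7] mom ctr [599.1 282.9   9. ] rect [599.2 283.1] [ 56.8 134.9] 0.6
at scene [356.  280.2] mom ctr [601.5 284.1   9. ] rect [600.8 281.2] [ 60.9 138.8] 0.7
  tri [599.7 283.5   6.7] 0.2
```

Both views agree on the heights (tops at about 18–24 mm, rims at about 6–9 mm, parts on the bench). I have what I need to start. Next, a small helper that turns a target into tool-frame shifts.

```bash
cat > to.py <<'E'
import sys,numpy as np
from cell import env
from scipy.spatial.transform import Rotation as R
s=env.state();x,y,z,yaw=map(float,sys.argv[1:5]);r=R.from_euler("xyz",s["tcp_rot"])
d=r.inv().apply(np.array([x,y,z])-s["eef_pos"]);g=(r.inv()*R.from_euler("xyz",[np.pi,0,np.radians(yaw)])).as_euler("xyz")
print("tool shift",np.round(d,1),"turn",round(np.degrees(g[2]),1),"| t",round(s["t"],2),"pos",np.round(s["eef_pos"],1),"yaw",round(np.degrees(s["tcp_rot"][2]),1),"F",np.round(s["ft_force"],1),"open",round(s["opening"]*95.1,1),"grip",round(s["grip_force"],1))
E
python3 to.py 439.5 -158.5 120 48; python3 - <<'E'
from h import *
T=dict(np.load("pics/top0.npz"));print(plane(T,(470,250),0),plane(T,(500,240),115))
E
```

```text
tool shift [ 352.5 -318.1  113.5] turn -26.8 | t 0.1 pos [ 225.8 -582.6  233.1] yaw 21.2 F [-0.1 -0.6 -0.1] open 95.3 grip 0.0
[ 412.0382889  -500.39967606    0.        ] [ 422.11363228 -514.59822675  115.        ]
```

```bash
python3 -m crank '[[352,-318,0,-27,95],[352,-318,0,-27,95],[352,-318,0,-27,95],[352,-318,0,-27,95],[352,-318,0,-27,95],[352,-318,0,-27,95],[352,-318,0,-27,95],[352,-318,60,-27,95],[352,-318,90,-27,95],[352,-318,113,-27,95]]'; python3 to.py 439.5 -158.5 27 48
```

```text
t: 0.93
eef_pos: [407.2, -222.6, 176.2]
tcp_rot: [3.139, -0.0, 0.841]
ft_force: [0.8, -1.4, -0.3]
opening: 0.996
grip_force: 0.0
tool shift [ 69.3 -19.1 149.2] turn 0.2 | t 0.93 pos [ 407.2 -222.6  176.2] yaw 48.2 F [ 0.8 -1.4 -0.3] open 94.7 grip 0.0
```

```bash
python3 -m crank '[[69,-19,60,0,95],[69,-19,60,0,95],[69,-19,90,0,95],[69,-19,90,0,95],[69,-19,90,0,95]]' >/dev/null; python3 to.py 439.5 -158.5 27 48
```

```text
tool shift [ 2.3  0.8 58.1] turn 0.3 | t 1.35 pos [ 437.6 -159.8   85.1] yaw 48.3 F [0.2 0.1 0.8] open 95.2 grip 0.0
```

```bash
python3 -m crank '[[2,1,30,0,95],[2,1,48,0,95],[2,1,58,0,95],[2,1,58,0,95],[2,1,58,0,40],[2,1,58,0,40],[2,1,58,0,40],[2,1,58,0,40],[2,1,58,0,40],[2,1,58,0,40]]'
```

```text
t: 2.18
eef_pos: [440.4, -159.5, 28.2]
tcp_rot: [3.141, -0.0, 0.841]
ft_force: [0.9, 0.4, 0.3]
opening: 0.635
grip_force: 0.0
```

```bash
python3 -m crank '[[0,0,0,0,40],[0,0,0,0,40],[0,0,0,0,40],[0,0,0,0,40],[0,0,0,0,40],[0,0,-20,0,40],[0,0,-50,0,40],[0,0,-60,0,40],[0,0,-60,0,40]]'; python3 to.py 600.5 -317 60 103.3
```

```text
t: 2.93
eef_pos: [441.0, -159.9, 89.6]
tcp_rot: [3.138, -0.001, 0.841]
ft_force: [0.4, -0.2, -2.1]
opening: 0.505
grip_force: 30.0
tool shift [-10.8 223.5  30.4] turn -55.1 | t 2.93 pos [ 441.  -159.9   89.6] yaw 48.2 F [ 0.4 -0.2 -2.1] open 48.0 grip 30.0
```

Held (48 mm opening, about 1.6 N lifted). Now carry it to the tray.

```bash
python3 -m crank '[[-2,25,0,-7,40],[-4,60,0,-14,40],[-6,95,0,-21,40],[-8,130,0,-28,40],[-9,165,0,-35,40],[-10,195,0,-42,40],[-11,213,0,-49,40],[-11,223,10,-55,40],[-11,223,30,-55,40],[-11,223,30,-55,40]]' >/dev/null; python3 to.py 600.5 -317 31.5 103.3
```

```text
tool shift [-2.1  2.7 21.2] turn -0.1 | t 3.77 pos [ 597.5 -315.7   52.7] yaw 103.2 F [-1.  -1.1 -2.5] open 47.9 grip 30.0
```

```bash
python3 -m crank '[[-1,1,0,0,40],[-2,3,5,0,40],[-2,3,10,0,40],[-2,3,14,0,40],[-2,3,14,0,40]]' >/dev/null; python3 to.py 600.5 -317 31.5 103.3
```

```text
tool shift [ 0.7 -1.6 11.7] turn -0.1 | t 4.18 pos [ 602.2 -317.3   43.2] yaw 103.2 F [-0.7  0.  -1.9] open 47.6 grip 30.0
```

```bash
python3 - <<'E'
from cell import env
import cv2,numpy as np
a=env.read_camera("scene")["img"][120:270,150:350];cv2.imwrite("pics/c1.png",cv2.resize(a,None,fx=4,fy=4,interpolation=2))
E
```

```text
(no output)
```

View pics/c1.png

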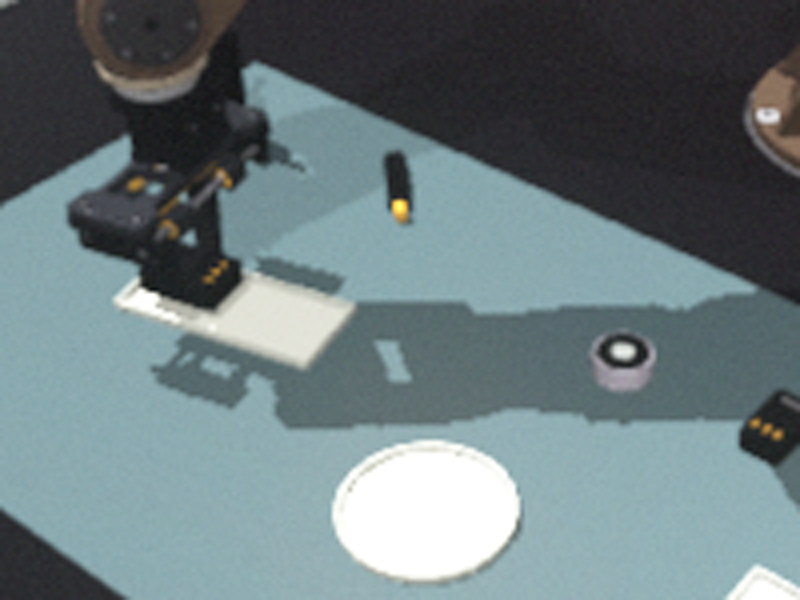

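The pack, at crop (195,280), is over the left half of the tray and aligned with it. Lower and release.

```bash
python3 -m crank '[[0,-1,4,0,40],[0,-1,8,0,40],[0,-1,10,0,40],[0,-1,11,0,40],[0,-1,11.5,0,40],[0,-1,11.5,0,40],[0,-1,11.5,0,40]]'
```

```text
t: 4.82
eef_pos: [601.6, -317.9, 32.4]
tcp_rot: [3.141, 0.0, 1.801]
ft_force: [-0.3, -0.9, -1.7]
opening: 0.505
grip_force: 30.0
```

```bash
python3 -m crank '[[0,0,0.5,0,40],[0,0,1,0,40],[0,0,1,0,40],[0,0,1,0,40]]'
```

```text
t: 5.15
eef_pos: [601.5, -317.9, 31.3]
tcp_rot: [3.142, 0.0, 1.801]
ft_force: [0.6, 0.5, -1.1]
opening: 0.504
grip_force: 30.0
```

```bash
python3 -m crank '[[0,0,0.3,0,62],[0,0,0.3,0,62],[0,0,0.3,0,62],[0,0,0.3,0,62],[0,0,-20,0,62],[0,0,-60,0,62],[0,0,-60,0,62]]'; python3 to.py 447 155.5 85 179.5
```

```text
t: 5.73
eef_pos: [603.7, -319.2, 97.6]
tcp_rot: [3.136, 0.006, 1.801]
ft_force: [0.9, -0.1, 1.3]
opening: 0.652
grip_force: 0.0
tool shift [498.  -44.3   9.3] turn -76.3 | t 5.73 pos [ 603.7 -319.2   97.6] yaw 103.2 F [ 0.9 -0.1  1.3] open 62.0 grip 0.0
```

```bash
python3 -m crank '[[498,-44,0,-76,62],[498,-44,0,-76,62],[498,-44,0,-76,62],[498,-44,0,-76,62],[498,-44,0,-76,62],[498,-44,0,-76,62],[498,-44,0,-76,62],[498,-44,0,-76,62],[498,-44,0,-76,62],[498,-44,0,-76,62]]'; python3 to.py 447 155.5 85 179.5
```

```text
t: 6.57
eef_pos: [470.4, 79.5, 91.6]
tcp_rot: [3.142, 0.001, 3.057]
ft_force: [0.6, 1.1, -0.2]
opening: 0.651
grip_force: 0.0
tool shift [29.8 73.7  6.6] turn -4.4 | t 6.57 pos [470.4  79.5  91.6] yaw 175.1 F [ 0.6  1.1 -0.2] open 61.9 grip 0.0
```

```bash
python3 -m crank '[[15,37,0,-3,70],[25,62,0,-4,70],[30,74,0,-4.5,70],[30,74,7,-4.5,70],[30,74,7,-4.5,70],[30,74,7,-4.5,70]]' >/dev/null; python3 to.py 447 155.5 27.5 179.5
```

```text
tool shift [ 1.1  1.7 56.5] turn -0.2 | t 7.07 pos [448.1 153.8  84. ] yaw 179.3 F [ 0.   0.5 -0.1] open 70.1 grip 0.0
```

```bash
python3 -m crank '[[1,1.5,30,0,70],[1,1.5,48,0,70],[1,1.5,56,0,70],[1,1.5,56.5,0,70],[1,1.5,56.5,0,28],[1,1.5,56.5,0,28],[1,1.5,56.5,0,28],[1,1.5,56.5,0,28],[1,1.5,56.5,0,28],[1,1.5,56.5,0,28]]'; python3 -m crank '[[0,0,0,0,28],[0,0,0,0,28]]'
```

```text
t: 7.9
eef_pos: [447.1, 155.9, 28.2]
tcp_rot: [3.142, 0.001, 3.13]
ft_force: [-0.1, 1.5, 5.7]
opening: 0.379
grip_force: 29.9
t: 8.07
eef_pos: [447.1, 155.9, 28.2]
tcp_rot: [3.142, 0.001, 3.13]
ft_force: [-0.5, -0.9, 6.4]
opening: 0.38
grip_force: 30.0
```

```bash
python3 -m crank '[[0,0,-20,0,28],[0,0,-50,0,28],[0,0,-70,0,28],[0,0,-70,0,28]]'; python3 to.py 581.6 -237.2 80 103.3
```

```text
t: 8.4
eef_pos: [448.1, 156.2, 100.9]
tcp_rot: [3.141, 0.005, 3.13]
ft_force: [-0.2, -0.1, -0.1]
opening: 0.377
grip_force: 30.0
tool shift [-138.  -391.8   21.2] turn 76.0 | t 8.4 pos [448.1 156.2 100.9] yaw 179.3 F [-0.2 -0.1 -0.1] open 35.9 grip 30.0
```

```bash
python3 -m crank '[[-9,-25,0,7,28],[-22,-62,0,14,28],[-36,-102,0,21,28],[-50,-142,0,28,28],[-64,-182,0,35,28],[-78,-222,0,42,28],[-92,-262,0,49,28],[-105,-300,0,56,28],[-117,-335,0,63,28],[-127,-362,0,70,28]]'>/dev/null;  python3 -m crank '[[-7,-20,0,6,28],[-11,-30,5,6,28],[-11,-30,15,6,28],[-11,-30,22,6,28],[-11,-30,22,6,28]]' >/dev/null; python3 to.py 581.6 -237.2 31.5 103.3
```

```text
tool shift [-19.1  33.9  42.1] turn 0.2 | t 9.65 pos [ 544.3 -226.6   73.7] yaw 103.5 F [-0.6 -0.  -0.6] open 35.9 grip 30.0
```

```bash
python3 -m crank '[[-10,17,0,0,28],[-19,33,5,0,28],[-19,34,20,0,28],[-19,34,28,0,28],[-19,34,30,0,28],[-19,34,30,0,28]]' >/dev/null; python3 to.py 581.6 -237.2 31.5 103.3
```

```text
tool shift [ 0.5 -0.1 13.5] turn 0.1 | t 10.15 pos [ 581.8 -237.6   45. ] yaw 103.4 F [ 0.3 -0.2 -0.2] open 35.8 grip 30.0
```

```bash
python3 -m crank '[[0,0,4,0,28],[0,0,8,0,28],[0,0,10.5,0,28],[0,0,12,0,28],[0,0,13,0,28],[0,0,13.5,0,28],[0,0,13.5,0,28],[0,0,13.5,0,28]]'
```

```text
t: 10.82
eef_pos: [582.4, -238.7, 32.4]
tcp_rot: [3.141, 0.0, 1.803]
ft_force: [1.3, -0.3, 0.2]
opening: 0.373
grip_force: 30.0
```

```bash
python3 -m crank '[[0,0,0.5,0,28],[0,0,1,0,28],[0,0,1.2,0,28],[0,0,1.2,0,28],[0,0,1.2,0,28]]'
```

```text
t: 11.23
eef_pos: [582.4, -238.7, 31.2]
tcp_rot: [3.142, 0.0, 1.803]
ft_force: [-1.2, -0.7, 1.8]
opening: 0.377
grip_force: 30.0
```

Touching. Release, rise, and go to the large speaker.

```bash
python3 -m crank '[[0,0,0.2,0,52],[0,0,0.2,0,52],[0,0,0.2,0,52],[0,0,0.2,0,52],[0,0,-20,0,75],[0,0,-60,0,75],[0,0,-60,0,75]]'>/dev/null; python3 to.py 454.5 16.5 75 90
```

```text
tool shift [279.3 -67.6  20. ] turn 13.3 | t 11.82 pos [ 584.5 -239.7   96.8] yaw 103.3 F [ 0.6 -0.3  0.9] open 67.0 grip 0.0
```

```bash
python3 -m crank '[[279,-67,0,13,75],[279,-67,0,13,75],[279,-67,0,13,75],[279,-67,0,13,75],[279,-67,0,13,75],[279,-67,0,13,75],[279,-67,0,13,75],[279,-67,10,13,75],[279,-67,20,13,75],[279,-67,20,13,75]]' >/dev/null; python3 to.py 454.5 16.5 27 90
python3 - <<'E'
from cell import env
import cv2,numpy as np
c=env.read_camera("scene")["img"]; a=c[160:240,160:270];b=c[160:240,250:360]
cv2.imwrite("pics/c2.png",cv2.resize(np.hstack([a,b]),None,fx=3.5,fy=3.5,interpolation=2))
E
```

```text
tool shift [-1.6  2.  43.3] turn 0.4 | t 12.65 pos [452.5  18.1  70.3] yaw 90.4 F [-0.4 -0.5  1.1] open 75.1 grip 0.0
```

View pics/c2.png

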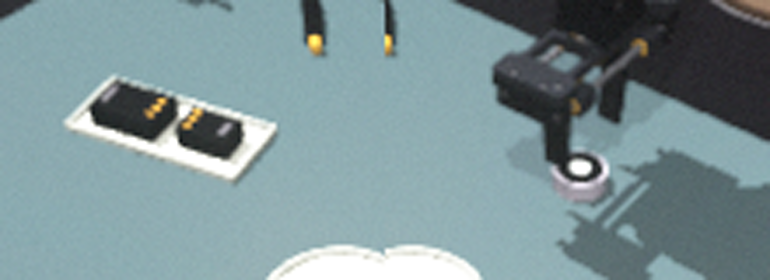

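Both packs lie flat in the tray, side by side with a gap between them. The gripper straddles the large speaker. Grasp it.

```bash
python3 -m crank '[[-1.5,2,20,0,75],[-1.5,2,35,0,75],[-1.5,2,43,0,75],[-1.5,2,44,0,75],[-1.5,2,44,0,40],[-1.5,2,44,0,40],[-1.5,2,44,0,40],[-1.5,2,44,0,40],[-1.5,2,44,0,40],[-1.5,2,44,0,40]]'; python3 -m crank '[[0,0,-20,0,40],[0,0,-50,0,40],[0,0,-50,0,40]]';python3 to.py 670 -31.5 60 90
```

```text
t: 13.53
eef_pos: [455.1, 15.9, 27.6]
tcp_rot: [3.141, 0.0, 1.576]
ft_force: [-1.7, -0.4, 6.7]
opening: 0.519
grip_force: 30.0
t: 13.78
eef_pos: [456.2, 15.9, 80.5]
tcp_rot: [3.137, 0.001, 1.576]
ft_force: [0.7, -1.0, 0.3]
opening: 0.517
grip_force: 30.0
tool shift [-48.6 213.5  21.5] turn 0.3 | t 13.78 pos [456.2  15.9  80.5] yaw 90.3 F [ 0.7 -1.   0.3] open 49.1 grip 30.0
```

```bash
python3 -m crank '[[-6,25,0,0,40],[-14,60,0,0,40],[-23,100,0,0,40],[-32,140,0,0,40],[-41,175,0,0,40],[-46,200,0,0,40],[-48,211,8,0,40],[-48,213,20,0,40],[-48,213,30,0,40],[-48,213,32,0,40]]' >/dev/null; python3 -m crank '[[0,0,0,0,40],[0,0,0,0,40]]'>/dev/null; python3 to.py 670 -31.5 31 90
```

```text
tool shift [-0.9  2.5 14.1] turn 0.3 | t 14.78 pos [667.5 -30.7  45.1] yaw 90.3 F [-0.1 -0.6 -1.1] open 49.0 grip 30.0
```

```bash
python3 -m crank '[[-1,2,4,0,40],[-1,2,8,0,40],[-1,2,11,0,40],[-1,2,13,0,40],[-1,2,14,0,40],[-1,2,14.3,0,40],[-1,2,14.3,0,40],[-1,2,14.3,0,40]]'
```

```text
t: 15.45
eef_pos: [670.2, -31.9, 30.9]
tcp_rot: [3.141, 0.0, 1.576]
ft_force: [0.4, 0.1, -0.4]
opening: 0.52
grip_force: 30.0
```

```bash
python3 -m crank '[[0,0,0.3,0,40],[0,0,0.5,0,40],[0,0,0.5,0,40],[0,0,0.5,0,62],[0,0,0.5,0,62],[0,0,0.5,0,62],[0,0,0.5,0,62],[0,0,-20,0,62],[0,0,-50,0,62],[0,0,-50,0,62]]'; python3 to.py 388 262 75 90
```

```text
t: 16.28
eef_pos: [672.2, -32.1, 85.5]
tcp_rot: [3.135, 0.001, 1.576]
ft_force: [0.9, -0.0, 0.2]
opening: 0.656
grip_force: 0.0
tool shift [ 295.7 -282.7    8.4] turn 0.3 | t 16.28 pos [672.2 -32.1  85.5] yaw 90.3 F [ 0.9 -0.   0.2] open 62.3 grip 0.0
```

```bash
python3 -m crank '[[295,-282,0,0,70],[295,-282,0,0,70],[295,-282,0,0,70],[295,-282,0,0,70],[295,-282,0,0,70],[295,-282,0,0,70],[295,-282,0,0,70],[295,-282,0,0,70],[295,-282,0,0,70],[295,-282,0,0,70]]' >/dev/null; python3 -m crank '[[0,0,5,0,70],[0,0,5,0,70]]' >/dev/null; python3 to.py 388 262 26.5 90
python3 - <<'E'
from cell import env
import cv2
c=env.read_camera("scene")["img"]; cv2.imwrite("pics/c3.png",cv2.resize(c[170:280,220:430],None,fx=3.5,fy=3.5,interpolation=2))
E
```

```text
tool shift [-0.6  2.4 48.9] turn 0.5 | t 17.28 pos [385.6 262.6  75.4] yaw 90.5 F [ 0.9  0.  -0.3] open 70.2 grip 0.0
```

View pics/c3.png

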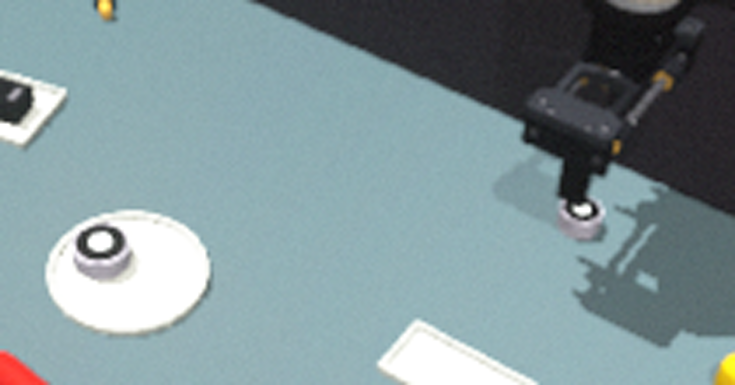

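The large speaker sits flat in the dish at crop (102,252), and the gripper is over the small speaker at (580,217). Grasp it.

```bash
python3 -m crank '[[-0.5,2,20,0,70],[-0.5,2,38,0,70],[-0.5,2,47,0,70],[-0.5,2,49,0,70],[-0.5,2,49,0,28],[-0.5,2,49,0,28],[-0.5,2,49,0,28],[-0.5,2,49,0,28],[-0.5,2,49,0,28],[-0.5,2,49,0,28]]'; python3 -m crank '[[0,0,0,0,28],[0,0,0,0,28],[0,0,-20,0,28],[0,0,-50,0,28],[0,0,-50,0,28]]';python3 to.py 670 24.5 70 90
```

```text
t: 18.17
eef_pos: [388.7, 261.2, 27.1]
tcp_rot: [3.141, -0.0, 1.576]
ft_force: [0.6, -0.5, 2.3]
opening: 0.371
grip_force: 22.6
t: 18.58
eef_pos: [389.7, 261.8, 80.1]
tcp_rot: [3.137, -0.002, 1.576]
ft_force: [0.4, 0.9, -0.1]
opening: 0.373
grip_force: 30.0
tool shift [-238.9  278.9   10.8] turn 0.3 | t 18.58 pos [389.7 261.8  80.1] yaw 90.3 F [ 0.4  0.9 -0.1] open 35.5 grip 30.0
```

```bash
python3 -m crank '[[-20,23,0,0,28],[-45,53,0,0,28],[-72,84,0,0,28],[-99,116,0,0,28],[-126,147,0,0,28],[-153,179,0,0,28],[-180,210,0,0,28],[-205,240,0,0,28],[-225,263,0,0,28],[-235,275,0,0,28]]' >/dev/null; python3 -m crank '[[-3,3,8,0,28],[-3,3,20,0,28],[-3,3,30,0,28],[-3,3,32,0,28],[-3,3,32,0,28]]'>/dev/null; python3 to.py 670 24.5 30.5 90
```

```text
tool shift [-1.2  3.5 12.8] turn 0.4 | t 19.83 pos [666.5  25.7  43.3] yaw 90.4 F [ 1.  -0.5 -0.2] open 34.9 grip 30.0
```

```bash
python3 -m crank '[[-1,2,3,0,28],[-1,2,7,0,28],[-1,2,10,0,28],[-1,2,12,0,28],[-1,2,12.5,0,28],[-1,2,13,0,28],[-1,2,13,0,28],[-1,2,13,0,28]]'
```

```text
t: 20.5
eef_pos: [670.0, 23.6, 31.9]
tcp_rot: [3.141, 0.0, 1.576]
ft_force: [0.3, -0.0, 0.4]
opening: 0.372
grip_force: 30.0
```

```bash
python3 -m crank '[[0,0,0.6,0,28],[0,0,1.2,0,28],[0,0,1.8,0,28],[0,0,1.8,0,28],[0,0,1.8,0,28]]'
```

```text
t: 20.92
eef_pos: [669.9, 23.6, 30.2]
tcp_rot: [3.141, 0.0, 1.576]
ft_force: [-0.9, -0.5, 2.5]
opening: 0.372
grip_force: 30.0
```

Contact. Release, rise and go to the antenna.

```bash
python3 -m crank '[[0,0,0,0,50],[0,0,0,0,50],[0,0,0,0,50],[0,0,0,0,50],[0,0,-20,0,50],[0,0,-60,0,50],[0,0,-60,0,50]]' >/dev/null; python3 to.py 382 -287 75 45
```

```text
tool shift [-308.9 -292.3   18.8] turn 45.3 | t 21.5 pos [672.4  23.6  96. ] yaw 90.3 F [0.6 0.2 1.1] open 50.0 grip 0.0
```

```bash
python3 -m crank '[[-309,-292,0,45,60],[-309,-292,0,45,60],[-309,-292,0,45,60],[-309,-292,0,45,60],[-309,-292,0,45,60],[-309,-292,0,45,60],[-309,-292,0,45,60],[-309,-292,0,45,60],[-309,-292,0,45,60],[-309,-292,0,45,60]]' >/dev/null; python3 -m crank '[[0,0,5,0,60],[0,0,10,0,60]]' >/dev/null; python3 to.py 382 -287 26 45
python3 - <<'E'
from cell import env
import cv2
c=env.read_camera("scene")["img"]; cv2.imwrite("pics/c4.png",cv2.resize(c[130:280,170:370],None,fx=3.5,fy=3.5,interpolation=2))
E
```

```text
tool shift [-4.8  1.4 54.2] turn 0.1 | t 22.5 pos [ 384.4 -282.5   80.2] yaw 45.1 F [-0.7 -0.1 -0.5] open 59.4 grip 0.0
```

View pics/c4.png

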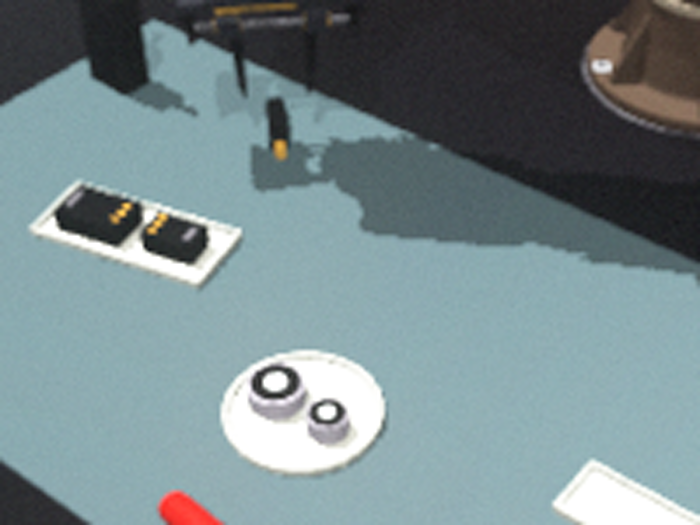

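Both speakers are flat and separate at (277,388) and (327,418). The fingers straddle the antenna. Grasp it.

```bash
python3 -m crank '[[-4,1,20,0,60],[-4,1,40,0,60],[-4,1,52,0,60],[-4,1,55,0,60],[-4,1,55,0,12],[-4,1,55,0,12],[-4,1,55,0,12],[-4,1,55,0,12],[-4,1,55,0,12],[-4,1,55,0,12]]'; python3 -m crank '[[0,0,0,0,12],[0,0,0,0,12],[0,0,0,0,12],[0,0,-20,0,12],[0,0,-50,0,12],[0,0,-60,0,12],[0,0,-60,0,12]]';python3 to.py 600 283 80 90.6
```

```text
t: 23.38
eef_pos: [383.4, -284.4, 25.4]
tcp_rot: [3.141, 0.0, 0.791]
ft_force: [-0.5, -0.2, 0.8]
opening: 0.264
grip_force: 0.0
t: 23.97
eef_pos: [383.9, -284.9, 87.0]
tcp_rot: [3.138, 0.0, 0.791]
ft_force: [-0.1, -1.1, -0.4]
opening: 0.21
grip_force: 30.0
tool shift [ 555.7 -245.8    6. ] turn -45.3 | t 23.97 pos [ 383.9 -284.9   87. ] yaw 45.3 F [-0.1 -1.1 -0.4] open 19.9 grip 30.0
```

```bash
python3 -m crank '[[20,-9,0,-4,12],[50,-22,0,-9,12],[85,-38,0,-14,12],[121,-54,0,-19,12],[157,-70,0,-24,12],[193,-86,0,-29,12],[229,-102,0,-34,12],[265,-118,0,-39,12],[301,-134,0,-43,12],[337,-150,0,-45,12]]' >/dev/null; python3 to.py 600 283 80 90.6
```

```text
tool shift [219.4  88.5   3.7] turn -0.1 | t 24.8 pos [513.5  62.8  83.9] yaw 90.5 F [ 0.3 -0.6 -1. ] open 19.6 grip 30.0
```

```bash
python3 -m crank '[[34,14,0,0,12],[68,28,0,0,12],[102,42,0,0,12],[136,56,0,0,12],[168,69,0,0,12],[192,79,0,0,12],[210,86,0,0,12],[218,89,10,0,12],[218,89,25,0,12],[218,89,33,0,12]]' >/dev/null; python3 -m crank '[[0,0,2,0,12],[0,0,2,0,12]]' >/dev/null; python3 to.py 600 283 28.5 90.6
python3 - <<'E'
from cell import env
import cv2
c=env.read_camera("scene")["img"]; cv2.imwrite("pics/c5.png",cv2.resize(c[200:330,270:440],None,fx=3.5,fy=3.5,interpolation=2))
E
```

```text
tool shift [ 4.8 -0.8 20. ] turn -0.3 | t 25.8 pos [600.9 278.2  48.5] yaw 90.3 F [-0.1 -0.1  0.2] open 19.4 grip 30.0
```

View pics/c5.png

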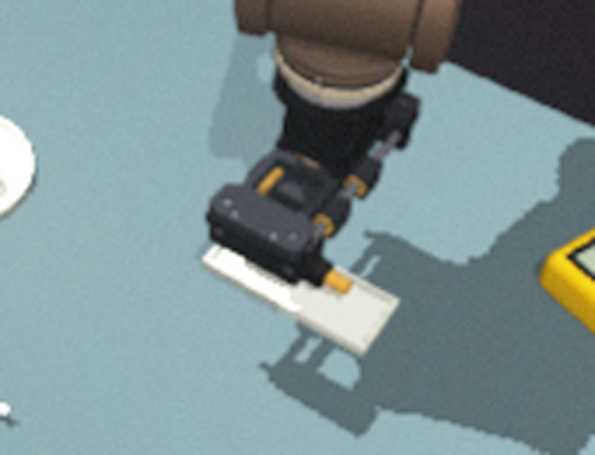

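The antenna is level and in line with the tray, with its brass end at (340,283). Lower it.

```bash
python3 -m crank '[[1,0,4,0,12],[3,0,8,0,12],[4,-0.5,12,0,12],[4,-0.5,15,0,12],[4,-0.5,17,0,12],[4,-0.5,18,0,12],[4,-0.5,18.5,0,12],[4,-0.5,19,0,12],[4,-0.5,19,0,12]]'
```

```text
t: 26.6
eef_pos: [601.0, 283.2, 31.0]
tcp_rot: [3.141, 0.0, 1.576]
ft_force: [0.4, -0.2, 0.2]
opening: 0.206
grip_force: 30.0
```

Grasped at 25.4, so the floor should be at about 28.4.

```bash
python3 -m crank '[[0,0,0.7,0,12],[0,0,1.4,0,12],[0,0,2,0,12],[0,0,2.4,0,12],[0,0,2.4,0,12],[0,0,2.4,0,12]]'
```

```text
t: 27.1
eef_pos: [600.9, 283.2, 28.5]
tcp_rot: [-3.142, 0.0, 1.576]
ft_force: [0.7, 0.2, 0.1]
opening: 0.208
grip_force: 30.0
```

```bash
python3 -m crank '[[0,0,0.2,0,12],[0,0,0.2,0,24],[0,0,0.2,0,24],[0,0,0.2,0,24],[0,0,-3,0,26],[0,0,-15,0,40],[0,0,-50,0,50],[0,0,-90,0,50],[0,0,-110,0,50],[0,0,-110,0,50]]'; python3 -m crank '[[80,80,-40,0,50],[80,80,-40,0,50],[80,80,-40,0,50],[80,80,-40,0,50],[80,80,-40,0,50]]'
python3 - <<'E'
from cell import env
import cv2,numpy as np
c=env.read_camera("scene")["img"]; t=env.read_camera("top")["img"]
cv2.imwrite("pics/f1.png",cv2.resize(c[110:310,170:500],None,fx=2.4,fy=2.4,interpolation=2));cv2.imwrite("pics/f2.png",cv2.resize(t[90:320,40:520],None,fx=1.6,fy=1.6,interpolation=2))
E
```

```text
t: 27.93
eef_pos: [602.8, 283.9, 144.9]
tcp_rot: [3.133, -0.003, 1.576]
ft_force: [0.7, -0.4, 0.9]
opening: 0.51
grip_force: 0.0
t: 28.35
eef_pos: [680.8, 364.6, 178.4]
tcp_rot: [3.141, -0.0, 1.577]
ft_force: [-0.2, -0.7, -0.3]
opening: 0.526
grip_force: 0.0
```

View pics/f1.png

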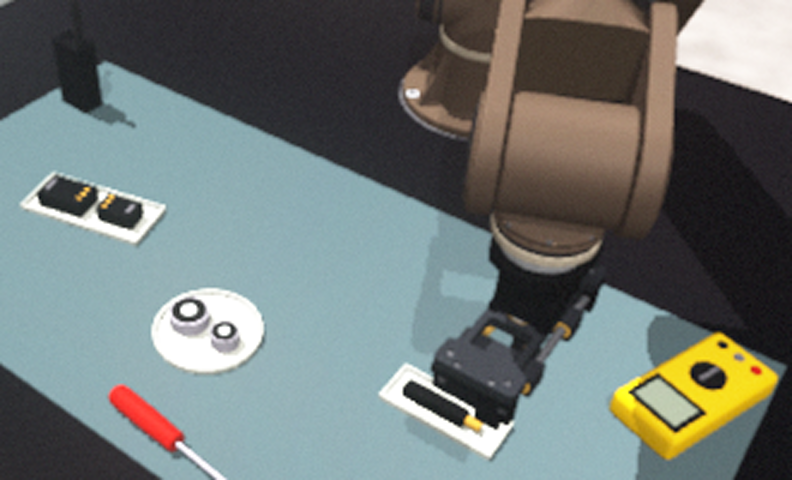

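View pics/f2.png

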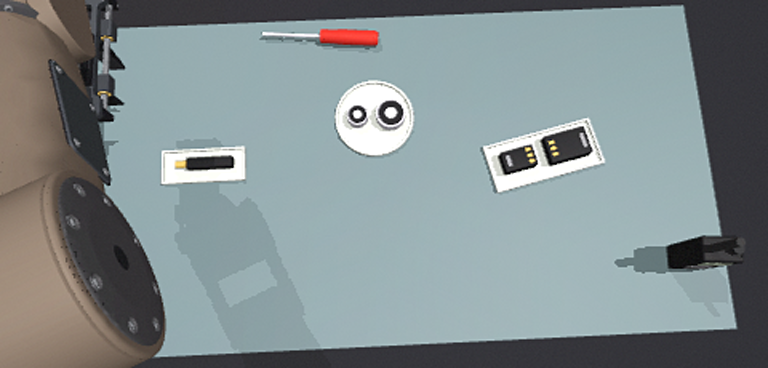

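All five parts lie flat in their trays: antenna at (203,163), speakers at (357,115) and (390,112), packs at (518,158) and (568,147). The multimeter and radio haven't moved. Let the arm settle, then hand in.

```bash
python3 -m crank '[[0,0,0,0,50],[0,0,0,0,50],[0,0,0,0,50]]' >/dev/null; python3 -c "
from cell import env
print(env.job_done())"
```

```text
the job is handed in; nothing more can be done
None
```

I handed the job in at about 29 s: the final pictures show both packs, both speakers and the antenna lying flat and apart in their trays, with the multimeter and radio unmoved; no verdict came back.

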